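# Fetch the full tin from the blocked drawer

### The arm

A 6-joint arm with a two-finger parallel gripper is mounted at the origin on a cart in front of the work surface, level with it; the furniture and walls round the work are solid. World frame = base frame: x ahead of the robot, y to its left, z up, the work surface at z = 0. Lengths are in mm, angles in rad, forces in N, time in s.
With the tool pointing down it reaches from about 350 to 925 mm from the base axis. Payload 6.4 kg.
Tool frame: the origin (TCP) lies between the finger pads; the fingertips stand 25 mm ahead of it and the grasp point (between the pads) lies 6 mm ahead of it; z points along the fingers, y is the line along which they close (so a half turn about z gives the same grasp; the last joint's range is limited). The gripper opens to 85 mm and grips with 20 to 120 N. Pads are 22 mm wide; open, the fingers measure 114 mm over their backs; the gripper's body (76 mm by 85 mm) begins 54 mm behind the grasp point. The pads swing forward as they close: fully open they stand 13 mm farther back than shut.
Start: joints at [-1.338, 0.245, 1.558, -0, 1.339, -0.174], TCP at [257.193, -596.964, 256.29] pointing down, gripper open.
Joint ranges: [-3.13, 3.13], [-1.02, 2.26], [0.13, 2.54], [-0.95, 4.09], [0.21, 2.88], [-2.74, 2.74]. Speed limits (rad/s): [2.57, 2.57, 3.14, 3.14, 3.14, 3.14].

### API

Orientations are given as [roll, pitch, yaw] about the fixed x, y, z axes, in that order (R = Rz(yaw) Ry(pitch) Rx(roll)).
In Python, from plant import * gives the robot as it stands. The module is installed in compiled form; this text tells all that it offers.
- The arm moves only by the tool jog_arm, never from a script. Its argument "targets" is a list of rows, each a list of 3 entries, a list of its own where there are three numbers: the finger opening in m, from 0 to 0.0854, then the shift along the tool's x, y, z in shares of 1 m (1.0 is 1 m), then the turn, a rotation vector about the tool's x, y, z in fractions of the full range, 1 being 2 pi rad. A call has 1 to 20 rows; each row is the pose to reach, as a shift and turn from the pose commanded when the call began, along the tool's axes at that moment; what a row does not reach only later rows make up. A row lasts 1/12 s, in which the tool goes at most 41.7 mm and 7.16 degrees, less where a joint would pass 70% of its speed; a pose out of reach is approached as far as the arm can. Shift and turn numbers lie between -1 and 1, and a call with a number outside is refused. A call with a gripper value outside its range is refused whole. The fingers move at their own pace and stop on an object; the grip force is fixed at half the most. Time passes only in rows, so rows that repeat a pose let the fingers close. It gives the time, the measured TCP pose, the force, the opening and the grip force at its end, in the units of the state.
- sense(): the state, without advancing time (a new reading comes with each control period).
- capture(name): name is "side" or "top"; returns the picture (384x512x3 uint8, red, green, blue); there is no depth.
- camera_params(name): a dict with "mtx" (3x3 intrinsics, pixels), "R" (3x3) and "t" (3): a world point X has camera coordinates R X + t. Camera axes: x right, y down, z forward; pixel columns grow to the right and rows downward; lengths in mm; the calibration is good to about 2 mm. A picture is of the moment at which its call begins. camera_params takes no time and is no camera call.
- hand_in(): hands the job in; it is judged then, once.
The state is a dict: "time": time; "joint_positions": joint angles; "joint_velocities": joint speeds; "joint_torque": joint torques, N m; "position": TCP position; "orientation": TCP orientation; "wrist_force": force on the tool from outside, world axes, zero at the start; "torque": the same for the moment, N m; "opening": finger opening in mm; "grip_force": force on a finger pad.
Only numpy, scipy, OpenCV 4.12 (cv2) and the standard library are available. Lean on these libraries where they do the work, as an engineer would, in place of code of your own. Each camera call takes 0.05 s, during which the arm holds its last target. There are 200 camera calls.

### The job

One of the two identical closed tins in the low clear-topped drawer unit is full and is wanted in the wooden tin holder, but the frit jar and the black suction stand are in the drawer's way. Stand both of them in the plywood side tray, pull the drawer fully open, find out by lifting which tin is the heavy full one and stand it in the well of the tin holder, while the empty one stays standing in the drawer. Then push the drawer fully shut and put the jar back into its round coaster and the stand back into its rectangular tray; let nothing fall over.

Things in the scene. Friction and masses are not known exactly. Their poses are not given: they have to be found in the camera images.
- frit_jar: Small upright screw-top glass jar with a white lid, 37 mm in diameter, 48 mm tall, 120 g. Origin: centre of its underside, z up. At the start it stands in jar_coaster, in front of the drawer.
- suction_stand: Black suction-foot stand, 76 mm tall, 140 g: round foot 48 mm across, 24 mm high, on its middle an upright post, 15 mm thick from 24 to 50 mm height, 8 mm thick above; a short lever sticks out of the foot along own -y. Origin: underside, z up; the post's axis lies at own (0, +6 mm); all of it lies within 24 mm along own x and 30 mm along own y. Starts in stand_tray.
- tin_1: One of two identical closed aluminium tins, 40 mm in diameter, 48 mm tall; origin: centre of its underside, z up. They stand about 90 mm apart on the drawer's floor, about 100 mm beyond the handle bar, seen through the unit's clear top. One is full (about 320 g), one empty (about 60 g): only lifting tells which. Which is left or right changes from start to start.
- tin_2: The other of the two identical closed tins; everything said of tin_1 holds for it too.
- jar_coaster: The jar's place: round turned wooden coaster, 60 mm across, rim 11 mm high, with a round recess 48 mm wide whose floor is 4 mm above the coaster's underside. Origin: centre of its underside. Fixed. It stands on the worktop in front of the drawer, in front of the left or the right half of it.
- stand_tray: The stand's place: rectangular wooden tray with a smooth grey floor, 76 mm (its x) by 88 mm (its y), rim 12 mm high, recess 64 by 76 mm whose floor is 6 mm above its underside; the stand's own y lies along the tray's y. Origin: centre of its underside. Fixed. It is beside jar_coaster, about 124 mm from it, in front of the other half of the drawer.
- side_tray: Flat plywood side tray, 125 mm (its x) by 175 mm (its y), rim 12 mm high, walls 5 mm thick, floor 5 mm above the worktop. Origin: centre of its underside. Fixed. It lies on the worktop to the left or to the right of the drawer unit; the tin holder is on the other side.
- tin_holder: Wooden block, 85 by 85 mm, 22 mm high, with one round well 49.5 mm wide in its middle, whose floor is 6 mm above its underside. Origin: centre of its underside. Fixed.
- drawer (a joint): How far the drawer is out: 0 fully shut, 0.11 m fully open at its stop (it may start up to 6 mm ajar). It slides along the handle frame's -x, roughly towards the robot, stays where it is left and needs about 1.5 N. Inside it reaches from 45 to 165 mm beyond the bar (along +x) and 84 mm to either side; floor 26 mm above the worktop, side and back walls up to 46 mm.
- drawer_handle (a point): Middle of the brass bar handle, 70 mm above the worktop; moves with the drawer. Bar 10 mm thick, 74 mm long along this frame's y; +x points into the unit. 35 mm beyond it is the drawer front, 198 mm wide, 17 to 85 mm above the worktop. The fixed unit behind is 140 mm deep, 200 mm wide, 92 mm high with a fixed clear top: tins come out only when the drawer is open.

How it is judged (in metres and radians):
On the way, in this order (a step that is already met when the one before it is completed fails the run):
1. the jar and the stand both stand released in the side tray (x of frit_jar in the frame of side_tray between -0.05 and 0.05 m and y of frit_jar in the frame of side_tray between -0.075 and 0.075 m and z of frit_jar in the frame of side_tray between 0.003 and 0.009 m and linear speed of each of frit_jar, suction_stand below 0.02 m/s and angle between each of frit_jar, suction_stand's own z axis and vertical below 0.1 rad and contact force between each of frit_jar, suction_stand and the fingers below 0.1 N and x of suction_stand in the frame of side_tray between -0.05 and 0.05 m and y of suction_stand in the frame of side_tray between -0.075 and 0.075 m and z of suction_stand in the frame of side_tray between 0.003 and 0.009 m), for 0.2 s.
2. the drawer is pulled open (at least 100 mm) (value of joint drawer above 0.1 m), for 0.2 s.
3. the full tin, and not the empty one, stands released in the tin holder's well (it rests there with more than 1.8 N) (((horizontal distance between tin_1 and tin_holder below 0.008 m and z of tin_1 in the frame of tin_holder between 0.003 and 0.009 m and linear speed of tin_1 below 0.02 m/s and angle between tin_1's own z axis and vertical below 0.1 rad and contact force between tin_1 and tin_holder above 1.8 N and contact force between tin_1 and the fingers below 0.1 N) or (horizontal distance between tin_2 and tin_holder below 0.008 m and z of tin_2 in the frame of tin_holder between 0.003 and 0.009 m and linear speed of tin_2 below 0.02 m/s and angle between tin_2's own z axis and vertical below 0.1 rad and contact force between tin_2 and tin_holder above 1.8 N and contact force between tin_2 and the fingers below 0.1 N))), for 0.2 s.
4. the drawer is pushed shut (value of joint drawer below 0.005 m), for 0.2 s.
At the end, for the whole second after the job is handed in: Full tin in the holder's well (within 8 mm of its middle), empty tin standing in the drawer, drawer shut to within 5 mm, jar on the floor of its coaster (within 9 mm), stand on the floor of its tray (within 12 mm); all upright within 6 degrees and at rest (((horizontal distance between tin_1 and tin_holder below 0.008 m and z of tin_1 in the frame of tin_holder between 0.003 and 0.009 m and linear speed of each of tin_1, tin_2 below 0.02 m/s and angle between each of tin_1, tin_2's own z axis and vertical below 0.1 rad and contact force between tin_1 and tin_holder above 1.8 N and x of tin_2 in the frame of drawer_handle between 0.06 and 0.15 m and y of tin_2 in the frame of drawer_handle between -0.07 and 0.07 m and z of tin_2 in the frame of drawer_handle between -0.048 and -0.039 m) or (horizontal distance between tin_2 and tin_holder below 0.008 m and z of tin_2 in the frame of tin_holder between 0.003 and 0.009 m and linear speed of each of tin_2, tin_1 below 0.02 m/s and angle between each of tin_2, tin_1's own z axis and vertical below 0.1 rad and contact force between tin_2 and tin_holder above 1.8 N and x of tin_1 in the frame of drawer_handle between 0.06 and 0.15 m and y of tin_1 in the frame of drawer_handle between -0.07 and 0.07 m and z of tin_1 in the frame of drawer_handle between -0.048 and -0.039 m)) and value of joint drawer below 0.005 m and horizontal distance between frit_jar and jar_coaster below 0.009 m and z of frit_jar in the frame of jar_coaster between 0.001 and 0.007 m and linear speed of each of frit_jar, suction_stand below 0.02 m/s and angle between each of frit_jar, suction_stand's own z axis and vertical below 0.1 rad and horizontal distance between suction_stand and stand_tray below 0.012 m and z of suction_stand in the frame of stand_tray between 0.003 and 0.009 m); the robot touches nothing.
It fails at once if the jar, the stand or a tin falls over (angle between any of frit_jar, suction_stand, tin_1, tin_2's own z axis and vertical above 0.7 rad).
It also fails if it takes over 144 s, if anything falls off the work surface, if the arm or the gripper's body presses on something with over 40 N, if the wrist force passes 120 N, or if a joint passes its speed limit or range.

## Working session

There is one attempt and no reset: what is moved stays moved. The work goes in short steps, Python scripts to look and compute and a tool call to move; the robot and the scene stay as the last step left them, time stands still between calls to the robot, and variables do not carry over. Pictures are saved under pics/ and viewed, at most 16 in all, crops included, and the job is handed in when it is done.

Besides the shell and the picture viewer there is one more tool, called after "Request:" as name(argument=value, ...) on one line, values as JSON. jog_arm: Moves the arm, as the interface text tells. Its arguments: {"type":"object","properties":{"targets":{"type":"array","items":{"type":"array"}}},"required":["targets"]}

```bash
mkdir -p pics; python3 - <<'E'
from plant import *
import cv2,numpy as np
print(sense())
for n in("side","top"):
    im=capture(n);cv2.imwrite(f"pics/{n}0.png",im[:,:,::-1]);p=camera_params(n);np.set_printoptions(precision=4,suppress=True)
    print(n,p["mtx"],p["R"],p["t"],-np.array(p["R"]).T@np.array(p["t"]))
E
```

```text
{'time': 0.0, 'joint_positions': array([-1.33811261e+00,  2.45848725e-01,  1.55904287e+00, -2.23661791e-05,
        1.33869139e+00, -1.74060462e-01]), 'joint_velocities': array([-0.00029497,  0.0003005 , -0.00104062,  0.00114871, -0.00085426,
       -0.00163295]), 'joint_torque': array([-9.67098531e-04, -4.29519975e+01, -3.26122999e+01, -1.70100930e-04,
        5.43661372e-03, -1.22576535e-05]), 'position': array([ 257.05612804, -596.44339114,  255.14259572]), 'orientation': array([-3.13962863e+00, -3.23263394e-04,  4.06749025e-01]), 'wrist_force': array([ 0.28807668, -0.41169997,  0.86624135]), 'torque': array([-0.00191896, -0.03559153, -0.02142688]), 'grip_force': 0.0, 'opening': 85.50478585531687}
side [[408.9041   0.     258.044 ]
 [  0.     408.9041 189.0564]
 [  0.       0.       1.    ]] [[-0.9949 -0.1006  0.0024]
 [-0.0638  0.6118 -0.7884]
 [ 0.0778 -0.7846 -0.6151]] [ 580.8306  103.2251 1157.4471] [494.4227 903.3747 791.9368]
top [[427.8403   0.     259.8088]
 [  0.     427.8403 190.0333]
 [  0.       0.       1.    ]] [[ 0.0109 -0.9997 -0.0207]
 [-0.9983 -0.0097 -0.0566]
 [ 0.0564  0.0213 -0.9982]] [   7.3429  557.7497 1136.2176] [ 492.6575  -11.4074 1165.8849]
```

View pics/top0.png

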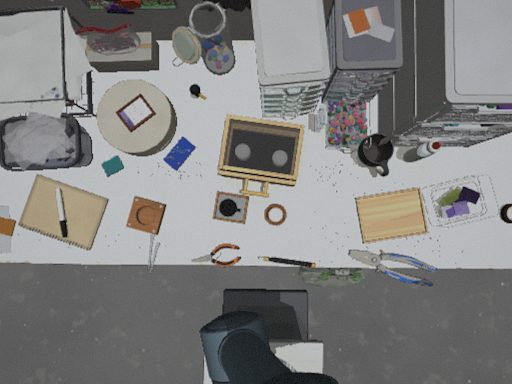

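View pics/side0.png

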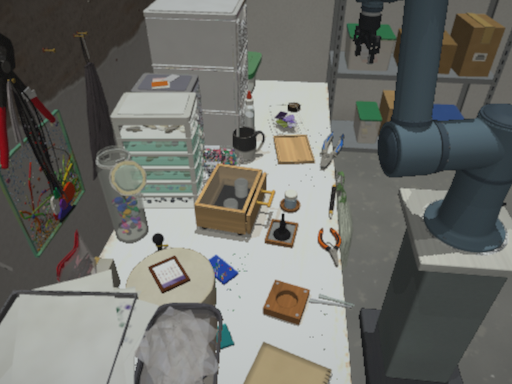

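Top view: unit around (261,150), handle (256,188), stand (229,208), jar (275,214), tin holder (147,215), side tray (391,214). I'll zoom in for detail.

```bash
python3 - <<'E'
import cv2
im=cv2.imread("pics/top0.png")[105:255,185:325];a=cv2.resize(im,None,fx=4,fy=4,interpolation=cv2.INTER_CUBIC);cv2.imwrite("pics/tc.png",a)
im=cv2.imread("pics/side0.png")[130:330,185:345];a=cv2.resize(im,None,fx=3,fy=3,interpolation=cv2.INTER_CUBIC);cv2.imwrite("pics/sc.png",a)
E
```

```text
(no output)
```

View pics/tc.png

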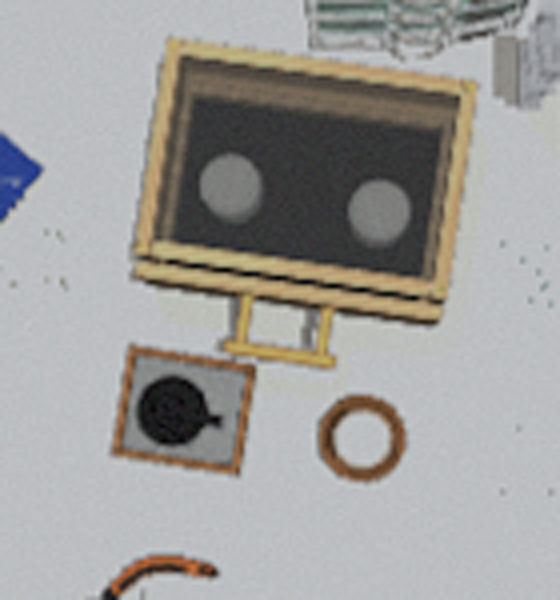

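View pics/sc.png

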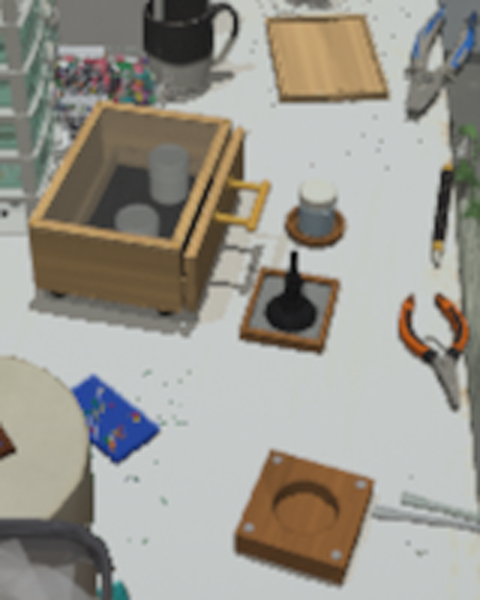

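```bash
cat > h.py <<'E'
import cv2,numpy as np
from plant import *
np.set_printoptions(precision=1,suppress=True)
def ray(n,px,z):
    p=camera_params(n);R=np.array(p["R"]);t=np.array(p["t"]);c=-R.T@t
    d=R.T@np.linalg.inv(p["mtx"])@np.array([px[0],px[1],1.]);return (c+d*(z-c[2])/d[2])[:2]
def proj(n,X):
    p=camera_params(n);v=p["mtx"]@(np.array(p["R"])@np.array(X,float)+p["t"]);return v[:2]/v[2]
def comps(img,lo,hi,amin=30):
    m=cv2.inRange(cv2.cvtColor(img,cv2.COLOR_BGR2HSV),np.array(lo),np.array(hi))
    cs,_=cv2.findContours(m,cv2.RETR_EXTERNAL,cv2.CHAIN_APPROX_NONE)
    return [c for c in cs if cv2.contourArea(c)>amin]
E
python3 - <<'E'
from h import *
f=lambda x,y:((x+.5)/4-.5+185,(y+.5)/4-.5+105)
g=lambda x,y:((x+.5)/3-.5+185,(y+.5)/3-.5+130)
T=lambda n,p,z:print(n,ray("top",f(*p),z));S=lambda n,p,z:print(n,"side",ray("side",g(*p),z))
T("barL",(222,347),75);T("barR",(334,362),75);S("barL",(216,221),75);S("barR",(268,184),75)
T("coaster",(362,438),11);S("coaster",(317,223),11);S("jarlid top",(318,189),52)
for p in((133,347),(255,365),(240,474),(112,453)):T("traycorner",p,12)
for p in((261,270),(340,280),(324,351),(242,339)):S("traycorner",p,12)
T("foot",(173,410),18);S("posttop",(294,255),82)
T("tinL",(231,187),74);T("tinR",(379,213),74)
T("unitTL",(165,40),92);T("unitTR",(475,85),92);T("frontL",(133,272),85);T("frontR",(440,320),85)
for n in("top","side"):
    im=cv2.imread(f"pics/{n}0.png")
    for c in comps(im,(3,70,40),(28,255,255),80):
        r=cv2.minAreaRect(c);e=np.array(cv2.boundingRect(c));z=22 if 0 else 12
        print(n,np.array(r[0]),np.array(r[1]),r[2],e,"z12",ray(n,r[0],12),"z22",ray(n,r[0],22))
E
```

```text
barL [550.4  62.1]
barR [541.5  -9.5]
barL side [582.5  52.3]
barR side [539.2  -6.9]
coaster [493.3 -28.8]
coaster side [490.7 -31. ]
jarlid top side [491.9 -33.3]
traycorner [553.1 126.7]
traycorner [541.8  43.9]
traycorner [468.2  53.1]
traycorner [481.4 139.7]
traycorner side [540.6  44.7]
traycorner side [466.1  50.9]
traycorner side [477.8 143.9]
traycorner side [550.5 136.8]
foot [510.7  98.3]
posttop side [509.3  99.4]
tinL [653.5  57.8]
tinR [637.5 -37.4]
unitTL [744.7  99.9]
unitTR [717. -97.]
frontL [597.  118.7]
frontR [568.3 -76.3]
top [227.4 262.2] [ 7.7 26.4] 82.23483276367188 [214 257  27  10] z12 [363.3  98. ] z22 [364.4  97.1]
top [  6.  226.2] [15.7 15.8] 12.528807640075684 [  0 217  16  19] z12 [452.5 703.2] z22 [452.8 697. ]
top [275. 214.] [20. 20.] 90.0 [265 204  21  21] z12 [493.7 -28.4] z22 [493.7 -28.3]
top [145.8 215. ] [32.3 31.5] 15.945395469665527 [127 197  39  37] z12 [487.1 321.3] z22 [487.2 318.4]
top [230.5 207. ] [32.1 27.6] 8.972626686096191 [213 192  36  31] z12 [511.3  91.8] z22 [511.1  90.9]
top [391.3 214.9] [46.2 65.4] 80.53767395019531 [356 1
[... 807 characters left out ...]
4 [265 219  33  29] z12 [511.4  94.2] z22 [511.2 104.6]
side [234.3 198.7] [76.4 66.4] 9.462322235107422 [195 163  80  71] z12 [659.4 -37. ] z22 [657.3 -25. ]
side [ 66.6 180.7] [49.8 15.6] 80.07376098632812 [ 60 155  18  51] z12 [1202.7  -71.4] z22 [1193.6  -58.9]
side [293.5 149.1] [28.3 38.1] 86.8201675415039 [274 135  40  29] z12 [ 491.2 -333.8] z22 [ 491.2 -317.9]
side [386.2 109.1] [13.3 39.1] 7.125016689300537 [380  90  15  39] z12 [ 119.  -682.7] z22 [ 123.8 -662.4]
side [397.1  45.3] [ 4.6 35.1] 7.594644546508789 [394  28   8  36] z12 [  -56.3 -1488.5] z22 [  -49.2 -1457.8]
side [471.8  44.5] [60.2 63.8] 7.125016689300537 [438  13  67  63] z12 [ -482.4 -1548.9] z22 [ -469.9 -1517.5]
```

The manual's scale: turns go in shares of 2 pi rad. Converting my numbers, 0.55 rad is 0.0875.

Request:
jog_arm(targets=[[0.07, [0.441, -0.428, 0.05], [0, 0, 0.0875]], [0.07, [0.441, -0.428, 0.05], [0, 0, 0.0875]], [0.07, [0.441, -0.428, 0.05], [0, 0, 0.0875]], [0.07, [0.441, -0.428, 0.05], [0, 0, 0.0875]], [0.07, [0.441, -0.428, 0.05], [0, 0, 0.0875]], [0.07, [0.441, -0.428, 0.05], [0, 0, 0.0875]], [0.07, [0.441, -0.428, 0.05], [0, 0, 0.0875]], [0.07, [0.441, -0.428, 0.05], [0, 0, 0.0875]], [0.07, [0.441, -0.428, 0.05], [0, 0, 0.0875]], [0.07, [0.441, -0.428, 0.05], [0, 0, 0.0875]], [0.07, [0.441, -0.428, 0.05], [0, 0, 0.0875]], [0.07, [0.441, -0.428, 0.05], [0, 0, 0.0875]], [0.07, [0.441, -0.428, 0.05], [0, 0, 0.0875]], [0.07, [0.441, -0.428, 0.05], [0, 0, 0.0875]], [0.07, [0.441, -0.428, 0.05], [0, 0, 0.0875]], [0.07, [0.441, -0.428, 0.05], [0, 0, 0.0875]], [0.07, [0.441, -0.428, 0.05], [0, 0, 0.0875]], [0.07, [0.441, -0.428, 0.05], [0, 0, 0.0875]], [0.07, [0.441, -0.428, 0.05], [0, 0, 0.0875]], [0.07, [0.441, -0.428, 0.05], [0, 0, 0.0875]]])

```text
time: 1.77
position: [492.6, -30.5, 206.3]
orientation: [3.141, -0.0, -0.145]
wrist_force: [0.4, -0.7, 0.2]
opening: 69.8
grip_force: 0.0
```

```bash
python3 - <<'E'
from h import *
s=sense();print(s["joint_positions"],s["position"],s["orientation"])
a=cv2.imread("pics/top0.png")[190:245,120:175];a=cv2.resize(a,None,fx=7,fy=7,interpolation=cv2.INTER_CUBIC)
b=cv2.imread("pics/side0.png")[270:330,258:313];b=cv2.resize(b,None,fx=7,fy=7,interpolation=cv2.INTER_CUBIC)[:385]
cv2.imwrite("pics/hold.png",np.hstack([a,b]))
E
```

```text
[-0.3 -0.1  2.  -0.   1.2  1.4] [492.6 -30.5 206.3] [ 3.1 -0.  -0.1]
```

View pics/hold.png

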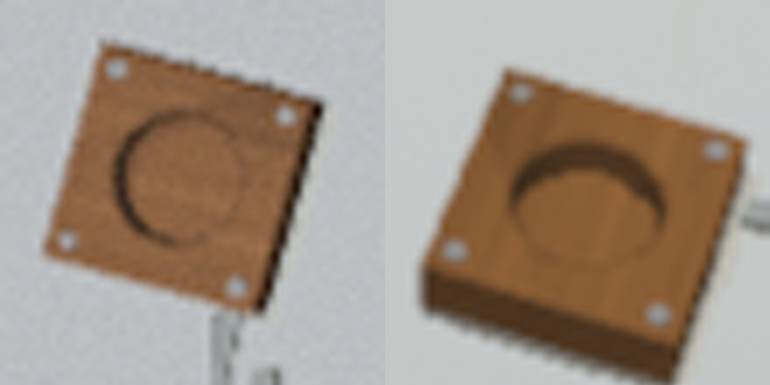

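```bash
python3 - <<'E'
from h import *
print(ray("top",((176.75+.5)/7-.5+120,(177.75+.5)/7-.5+190),22),ray("side",((202.5+.5)/7-.5+258,(201.75+.5)/7-.5+270),22))
E
```

```text
[487.3 321. ] [486.5 317.8]
```

Request:
jog_arm(targets=[[0.07, [0, -0.001, 0.04], [0, 0, 0]], [0.07, [0, -0.001, 0.08], [0, 0, 0]], [0.07, [0, -0.001, 0.11], [0, 0, 0]], [0.07, [0, -0.001, 0.135], [0, 0, 0]], [0.07, [0, -0.001, 0.15], [0, 0, 0]], [0.07, [0, -0.001, 0.16], [0, 0, 0]], [0.07, [0, -0.001, 0.164], [0, 0, 0]], [0.07, [0, -0.001, 0.164], [0, 0, 0]], [0.02, [0, -0.001, 0.164], [0, 0, 0]], [0.02, [0, -0.001, 0.164], [0, 0, 0]], [0.02, [0, -0.001, 0.164], [0, 0, 0]], [0.02, [0, -0.001, 0.164], [0, 0, 0]], [0.02, [0, -0.001, 0.164], [0, 0, 0]], [0.02, [0, -0.001, 0.164], [0, 0, 0]], [0.02, [0, -0.001, 0.164], [0, 0, 0]], [0.02, [0, -0.001, 0.164], [0, 0, 0]]])

```text
time: 3.1
position: [494.2, -28.8, 43.9]
orientation: [3.141, -0.003, -0.143]
wrist_force: [-1.7, -0.5, 7.9]
opening: 35.0
grip_force: 60.1
```

Request:
jog_arm(targets=[[0.02, [0, 0, -0.03], [0, 0, 0]], [0.02, [0, 0, -0.065], [0, 0, 0]], [0.02, [0, 0, -0.1], [0, 0, 0]], [0.02, [0.03, 0.03, -0.1], [0, 0, 0]], [0.02, [0.057, 0.351, -0.1], [0, 0, 0]], [0.02, [0.057, 0.351, -0.1], [0, 0, 0]], [0.02, [0.057, 0.351, -0.1], [0, 0, 0]], [0.02, [0.057, 0.351, -0.1], [0, 0, 0]], [0.02, [0.057, 0.351, -0.1], [0, 0, 0]], [0.02, [0.057, 0.351, -0.1], [0, 0, 0]], [0.02, [0.057, 0.351, -0.1], [0, 0, 0]], [0.02, [0.057, 0.351, -0.1], [0, 0, 0]], [0.02, [0.057, 0.351, -0.1], [0, 0, 0]], [0.02, [0.057, 0.351, -0.1], [0, 0, 0]], [0.02, [0.057, 0.351, -0.07], [0, 0, 0]], [0.02, [0.057, 0.351, -0.04], [0, 0, 0]], [0.02, [0.057, 0.351, -0.02], [0, 0, 0]], [0.02, [0.057, 0.351, -0.01], [0, 0, 0]], [0.02, [0.057, 0.351, -0.01], [0, 0, 0]]])

```text
time: 4.68
position: [498.1, -381.2, 49.4]
orientation: [-3.138, 0.005, -0.142]
wrist_force: [0.4, 1.0, -0.6]
opening: 34.7
grip_force: 60.3
```

```bash
python3 - <<'E'
from h import *
s=sense();print(s["position"],s["wrist_force"])
a=capture("top")[170:260,340:440];a=cv2.resize(a,None,fx=4,fy=4)
b=capture("side")[110:200,250:350];b=cv2.resize(b,None,fx=4,fy=4)
cv2.imwrite("pics/p1.png",np.hstack([a,b])[:,:,::-1])
E
```

```text
[ 498.1 -381.2   49.4] [ 0.4  1.  -0.6]
```

View pics/p1.png

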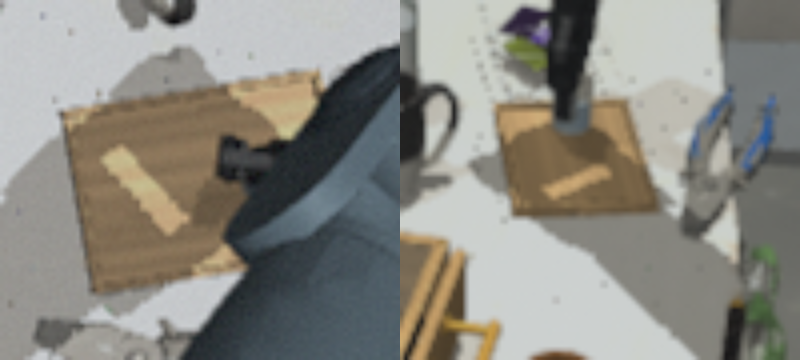

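The jar hangs about 5 mm above the far half of the side tray, clear of the rims. I'll lower it, release, and move over to the stand.

Request:
jog_arm(targets=[[0.02, [0, 0, 0.003], [0, 0, 0]], [0.02, [0, 0, 0.005], [0, 0, 0]], [0.02, [0, 0, 0.005], [0, 0, 0]], [0.02, [0, 0, 0.005], [0, 0, 0]], [0.045, [0, 0, 0.005], [0, 0, 0]], [0.06, [0, 0, 0.005], [0, 0, 0]], [0.06, [0, 0, 0.005], [0, 0, 0]], [0.06, [0, 0, 0.005], [0, 0, 0]], [0.06, [0, 0, -0.02], [0, 0, 0]], [0.06, [0, 0, -0.05], [0, 0, 0]], [0.06, [0, 0, -0.09], [0, 0, 0]], [0.06, [0, 0, -0.13], [0, 0, 0]], [0.06, [0, 0, -0.15], [0, 0, 0]]])

```text
time: 5.87
position: [500.8, -385.5, 208.3]
orientation: [3.137, -0.006, -0.143]
wrist_force: [1.2, -0.7, -0.3]
opening: 59.9
grip_force: 0.0
```

Request:
jog_arm(targets=[[0.05, [-0.058, -0.479, 0], [0, 0, 0]], [0.05, [-0.058, -0.479, 0], [0, 0, 0]], [0.05, [-0.058, -0.479, 0], [0, 0, 0]], [0.05, [-0.058, -0.479, 0], [0, 0, 0]], [0.05, [-0.058, -0.479, 0], [0, 0, 0]], [0.05, [-0.058, -0.479, 0], [0, 0, 0]], [0.05, [-0.058, -0.479, 0], [0, 0, 0]], [0.05, [-0.058, -0.479, 0], [0, 0, 0]], [0.05, [-0.058, -0.479, 0], [0, 0, 0]], [0.05, [-0.058, -0.479, 0], [0, 0, 0]], [0.05, [-0.058, -0.479, 0], [0, 0, 0]], [0.05, [-0.058, -0.479, 0], [0, 0, 0]], [0.05, [-0.058, -0.479, 0.03], [0, 0, 0]], [0.05, [-0.058, -0.479, 0.06], [0, 0, 0]], [0.05, [-0.058, -0.479, 0.08], [0, 0, 0]], [0.05, [-0.058, -0.479, 0.08], [0, 0, 0]]])

```text
time: 7.2
position: [506.8, 98.8, 117.8]
orientation: [3.141, 0.009, -0.143]
wrist_force: [-0.1, -0.6, -0.6]
opening: 49.9
grip_force: 0.0
```

```bash
python3 - <<'E'
from h import *
s=sense();print(s["position"],s["wrist_force"])
a=capture("top")[170:260,190:440];a=cv2.resize(a,None,fx=3,fy=3)
b=capture("side")[110:260,250:350];b=cv2.resize(b,None,fx=2,fy=2)[:270]
cv2.imwrite("pics/p2.png",np.hstack([a[:,:600],b])[:,:,::-1]);cv2.imwrite("pics/top2.png",capture("top")[:,:,::-1])
E
```

```text
[506.8  98.8 117.8] [-0.1 -0.6 -0.6]
```

View pics/p2.png

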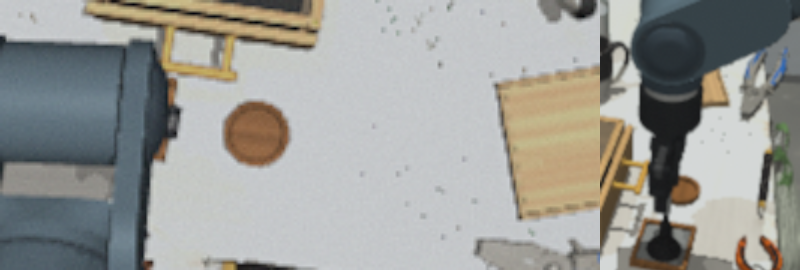

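The coaster is empty and the gripper is over the stand post. Next: descend and grip.

Request:
jog_arm(targets=[[0.05, [0, 0, 0.02], [0, 0, 0]], [0.05, [0, 0, 0.04], [0, 0, 0]], [0.05, [0, 0, 0.055], [0, 0, 0]], [0.05, [0, 0, 0.062], [0, 0, 0]], [0.05, [0, 0, 0.062], [0, 0, 0]], [0.03, [0, 0, 0.062], [0, 0, 0]], [0.02, [0, 0, 0.062], [0, 0, 0]], [0.01, [0, 0, 0.062], [0, 0, 0]], [0.0, [0, 0, 0.062], [0, 0, 0]], [0.0, [0, 0, 0.062], [0, 0, 0]], [0.0, [0, 0, 0.062], [0, 0, 0]], [0.0, [0, 0, 0.062], [0, 0, 0]], [0.0, [0, 0, 0.062], [0, 0, 0]], [0.0, [0, 0, 0.062], [0, 0, 0]]])

```text
time: 8.52
position: [511.6, 98.5, 61.9]
orientation: [-3.141, -0.003, -0.143]
wrist_force: [0.7, -0.3, 6.4]
opening: 12.7
grip_force: 58.7
```

```bash
python3 - <<'E'
from h import *
s=sense();print(s["position"],s["opening"])
a=cv2.imread("pics/top2.png")[180:250,345:435];a=cv2.resize(a,None,fx=5,fy=5)
b=capture("side")[160:270,240:340,::-1];b=cv2.resize(b,None,fx=3.19,fy=3.19)[:350]
cv2.imwrite("pics/p3.png",np.hstack([a,b]))
E
```

```text
[511.6  98.5  61.9] 12.699320599759472
```

View pics/p3.png

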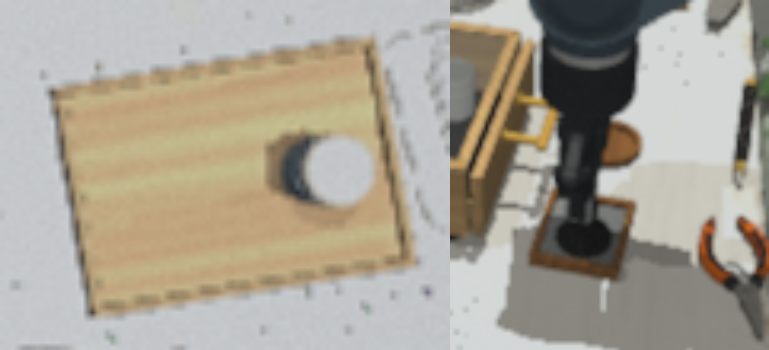

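Request:
jog_arm(targets=[[0.0, [0, 0, -0.03], [0, 0, 0]], [0.0, [0, 0, -0.07], [0, 0, 0]], [0.0, [0, 0, -0.1], [0, 0, 0]], [0.0, [0, 0.02, -0.12], [0, 0, 0]], [0.0, [0.034, 0.387, -0.12], [0, 0, 0]], [0.0, [0.034, 0.387, -0.12], [0, 0, 0]], [0.0, [0.034, 0.387, -0.12], [0, 0, 0]], [0.0, [0.034, 0.387, -0.12], [0, 0, 0]], [0.0, [0.034, 0.387, -0.12], [0, 0, 0]], [0.0, [0.034, 0.387, -0.12], [0, 0, 0]], [0.0, [0.034, 0.387, -0.12], [0, 0, 0]], [0.0, [0.034, 0.387, -0.12], [0, 0, 0]], [0.0, [0.034, 0.387, -0.12], [0, 0, 0]], [0.0, [0.034, 0.387, -0.12], [0, 0, 0]], [0.0, [0.034, 0.387, -0.12], [0, 0, 0]], [0.0, [0.034, 0.387, -0.09], [0, 0, 0]], [0.0, [0.034, 0.387, -0.06], [0, 0, 0]], [0.0, [0.034, 0.387, -0.035], [0, 0, 0]], [0.0, [0.034, 0.387, -0.02], [0, 0, 0]], [0.0, [0.034, 0.387, -0.015], [0, 0, 0]]])

```text
time: 10.23
position: [486.9, -286.3, 71.8]
orientation: [-3.138, 0.006, -0.142]
wrist_force: [-0.5, -0.1, -1.0]
opening: 12.7
grip_force: 59.1
```

Request:
jog_arm(targets=[[0.0, [0, 0, 0.005], [0, 0, 0]], [0.0, [0, 0, 0.01], [0, 0, 0]], [0.0, [0, 0, 0.014], [0, 0, 0]], [0.0, [0, 0, 0.014], [0, 0, 0]], [0.0, [0, 0, 0.014], [0, 0, 0]]])

```text
time: 10.65
position: [489.1, -289.7, 61.9]
orientation: [3.141, -0.001, -0.143]
wrist_force: [0.1, -0.1, -0.3]
opening: 12.6
grip_force: 59.1
```

Request:
jog_arm(targets=[[0.0, [0, 0, 0.001], [0, 0, 0]], [0.0, [0, 0, 0.001], [0, 0, 0]], [0.025, [0, 0, 0.001], [0, 0, 0]], [0.045, [0, 0, 0.001], [0, 0, 0]], [0.045, [0, 0, 0.001], [0, 0, 0]], [0.045, [0, 0, 0.001], [0, 0, 0]], [0.045, [0, 0, -0.02], [0, 0, 0]], [0.045, [0, 0, -0.05], [0, 0, 0]], [0.045, [0, 0, -0.09], [0, 0, 0]], [0.03, [0, 0, -0.13], [0, 0, 0]], [0.03, [0, 0, -0.14], [0, 0, 0]], [0.03, [0, 0, -0.14], [0, 0, 0]]])

```text
time: 11.65
position: [490.7, -291.2, 206.3]
orientation: [3.136, -0.008, -0.143]
wrist_force: [0.4, 0.1, -0.7]
opening: 30.1
grip_force: 0.0
```

Converted, -1.571 rad is -0.25.

Request:
jog_arm(targets=[[0.026, [0.012, -0.321, 0], [0, 0, -0.25]], [0.026, [0.012, -0.321, 0], [0, 0, -0.25]], [0.026, [0.012, -0.321, 0], [0, 0, -0.25]], [0.026, [0.012, -0.321, 0], [0, 0, -0.25]], [0.026, [0.012, -0.321, 0], [0, 0, -0.25]], [0.026, [0.012, -0.321, 0], [0, 0, -0.25]], [0.026, [0.012, -0.321, 0], [0, 0, -0.25]], [0.026, [0.012, -0.321, 0], [0, 0, -0.25]], [0.026, [0.012, -0.321, 0], [0, 0, -0.25]], [0.026, [0.012, -0.321, 0], [0, 0, -0.25]], [0.026, [0.012, -0.321, 0], [0, 0, -0.25]], [0.026, [0.012, -0.321, 0], [0, 0, -0.25]], [0.026, [0.012, -0.321, 0], [0, 0, -0.25]], [0.026, [0.012, -0.321, 0], [0, 0, -0.25]], [0.026, [0.012, -0.321, 0.04], [0, 0, -0.25]], [0.026, [0.012, -0.321, 0.06], [0, 0, -0.25]], [0.026, [0.012, -0.321, 0.06], [0, 0, -0.25]], [0.026, [0.012, -0.321, 0.06], [0, 0, -0.25]]])

```text
time: 13.15
position: [545.0, 26.7, 139.4]
orientation: [-3.137, -0.0, 1.426]
wrist_force: [0.6, 0.5, 0.7]
opening: 26.0
grip_force: 0.0
```

```bash
python3 - <<'E'
from h import *
s=sense();print(s["position"],s["orientation"])
a=capture("top")[170:260,340:440,::-1];a=cv2.resize(a,None,fx=3,fy=3)
b=capture("side")[110:260,220:350,::-1];b=cv2.resize(b,None,fx=3,fy=3)
a=cv2.copyMakeBorder(a,0,180,0,0,0)
cv2.imwrite("pics/p4.png",np.hstack([a,b]))
E
```

```text
[545.   26.7 139.4] [-3.1 -0.   1.4]
```

View pics/p4.png

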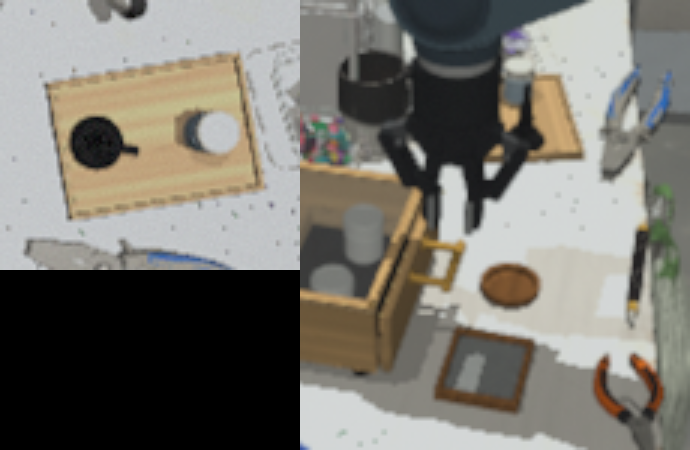

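Jar and stand both upright in the side tray; the gripper straddles the brass bar from above. Descend and grip the bar.

Request:
jog_arm(targets=[[0.026, [0, 0, 0.02], [0, 0, 0]], [0.026, [0, 0, 0.04], [0, 0, 0]], [0.026, [0, 0, 0.055], [0, 0, 0]], [0.026, [0, 0, 0.064], [0, 0, 0]], [0.026, [0, 0, 0.064], [0, 0, 0]], [0.0, [0, 0, 0.064], [0, 0, 0]], [0.0, [0, 0, 0.064], [0, 0, 0]], [0.0, [0, 0, 0.064], [0, 0, 0]], [0.0, [0, 0, 0.064], [0, 0, 0]], [0.0, [0, 0, 0.064], [0, 0, 0]], [0.0, [0, 0, 0.064], [0, 0, 0]]])

```text
time: 14.17
position: [547.3, 26.4, 78.6]
orientation: [3.139, 0.0, 1.428]
wrist_force: [-0.8, 0.2, 6.0]
opening: 7.9
grip_force: 59.0
```

Request:
jog_arm(targets=[[0.0, [0, -0.004, 0], [0, 0, 0]], [0.0, [0, -0.012, 0], [0, 0, 0]], [0.0, [0, -0.022, 0], [0, 0, 0]], [0.0, [0, -0.034, 0], [0, 0, 0]], [0.0, [0, -0.046, 0], [0, 0, 0]], [0.0, [0, -0.058, 0], [0, 0, 0]], [0.0, [0, -0.07, 0], [0, 0, 0]], [0.0, [0, -0.08, 0], [0, 0, 0]], [0.0, [0, -0.088, 0], [0, 0, 0]], [0.0, [0, -0.095, 0], [0, 0, 0]], [0.0, [0, -0.1, 0], [0, 0, 0]], [0.0, [0, -0.103, 0], [0, 0, 0]], [0.0, [0, -0.105, 0], [0, 0, 0]], [0.0, [0, -0.105, 0], [0, 0, 0]], [0.0, [0, -0.105, 0], [0, 0, 0]]])

```text
time: 15.42
position: [442.7, 40.9, 78.5]
orientation: [3.14, 0.002, 1.428]
wrist_force: [-2.3, -3.4, 10.7]
opening: 7.4
grip_force: 60.2
```

Request:
jog_arm(targets=[[0.0, [0, -0.001, 0], [0, 0, 0]], [0.0, [0, -0.002, 0], [0, 0, 0]], [0.0, [0, -0.003, 0], [0, 0, 0]], [0.0, [0, -0.003, 0], [0, 0, 0]], [0.0, [0, -0.003, 0], [0, 0, 0]]])

```text
time: 15.83
position: [440.1, 41.3, 78.5]
orientation: [3.139, 0.002, 1.428]
wrist_force: [-0.9, -3.8, 8.8]
opening: 7.8
grip_force: 60.1
```

Converted, 1.571 rad is 0.25.

Request:
jog_arm(targets=[[0.026, [0, 0, 0], [0, 0, 0]], [0.026, [0, 0, 0], [0, 0, 0]], [0.026, [0, 0, 0], [0, 0, 0]], [0.026, [0, 0, -0.02], [0, 0, 0]], [0.026, [0, 0, -0.05], [0, 0, 0]], [0.04, [0, 0, -0.09], [0, 0, 0]], [0.06, [-0.2, 0, -0.12], [0, 0, 0.25]], [0.06, [-0.2, 0, -0.12], [0, 0, 0.25]], [0.06, [-0.2, 0, -0.12], [0, 0, 0.25]], [0.06, [-0.2, 0, -0.12], [0, 0, 0.25]], [0.06, [-0.2, 0, -0.12], [0, 0, 0.25]], [0.06, [-0.2, 0, -0.12], [0, 0, 0.25]], [0.06, [-0.2, 0, -0.12], [0, 0, 0.25]], [0.06, [-0.2, 0, -0.12], [0, 0, 0.25]], [0.06, [-0.2, 0, -0.12], [0, 0, 0.25]], [0.06, [-0.2, 0, -0.12], [0, 0, 0.25]], [0.06, [-0.2, 0, -0.12], [0, 0, 0.25]], [0.06, [-0.2, 0, -0.12], [0, 0, 0.25]], [0.06, [-0.2, 0, -0.12], [0, 0, 0.25]], [0.06, [-0.2, 0, -0.12], [0, 0, 0.25]]])

```text
time: 17.5
position: [410.3, -155.5, 196.4]
orientation: [-3.141, 0.002, -0.144]
wrist_force: [-0.1, -0.0, -0.6]
opening: 60.3
grip_force: 0.0
```

```bash
python3 - <<'E'
from h import *
s=sense();print(s["position"],s["orientation"])
a=capture("top")[:,:,::-1];cv2.imwrite("pics/top5.png",a);cv2.imwrite("pics/side5.png",capture("side")[:,:,::-1])
a=cv2.resize(a[120:250,190:330],None,fx=4,fy=4,interpolation=cv2.INTER_CUBIC);cv2.imwrite("pics/p5.png",a)
E
```

```text
[ 410.3 -155.5  196.4] [-3.1  0.  -0.1]
```

View pics/p5.png

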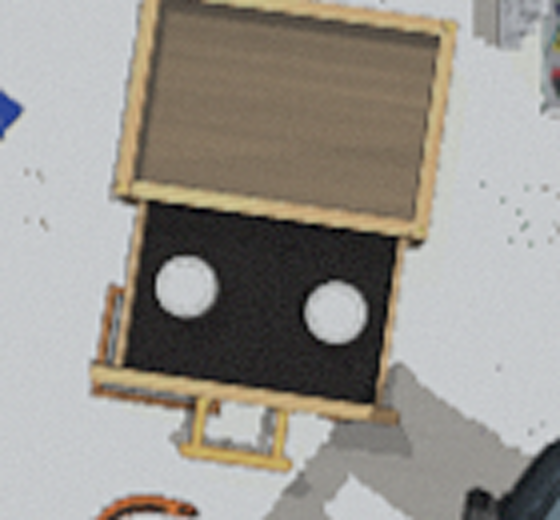

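```bash
python3 - <<'E'
from h import *
a=cv2.imread("pics/top5.png")
U=lambda p:(.9898*p[0]-.1425*p[1],-.1425*p[0]-.9898*p[1])
for x,y in((186,287),(336,312)):
    p=ray("top",((x+.5)/4-.5+190,(y+.5)/4-.5+120),74);print(p,np.array(U(p)))
b=cv2.inRange(cv2.cvtColor(a,cv2.COLOR_BGR2HSV),np.array((0,0,150)),np.array((180,40,255)));b[:, :215]=0;b[:,295:]=0;b[:180]=0;b[207:]=0
for c in cv2.findContours(b,cv2.RETR_EXTERNAL,cv2.CHAIN_APPROX_NONE)[0]:
    if cv2.contourArea(c)>60: e=cv2.minEnclosingCircle(c);p=ray("top",e[0],74);print(e,p,np.array(U(p)))
for q in ([184,451],[289,465]):
    p=ray("top",((q[0]+.5)/4-.5+190,(q[1]+.5)/4-.5+120),75);print(p,np.array(U(p)))
print(np.array(U(sense()["position"])))
E
```

```text
[550.3  72.5] [ 534.4 -150.1]
[535.3 -23.6] [533.2 -52.9]
((273.5, 197.73077392578125), 7.286509990692139) [535.  -23.3] [532.9 -53.2]
((235.96665954589844, 191.03334045410156), 7.257443428039551) [551.2  72.9] [ 535.2 -150.7]
((291.0, 194.0), 12.369417190551758) [545.  -67.8] [549.1 -10.5]
((218.5, 190.0), 10.594910621643066) [553.4 117.7] [ 531.  -195.4]
[445.9  72.2] [ 431. -135.]
[437.8   5.3] [432.6 -67.7]
[428.5  95.6]
```

Request:
jog_arm(targets=[[0.06, [0.104, -0.149, 0], [0, 0, 0]], [0.06, [0.104, -0.149, 0], [0, 0, 0]], [0.06, [0.104, -0.149, 0], [0, 0, 0]], [0.06, [0.104, -0.149, 0], [0, 0, 0]], [0.06, [0.104, -0.149, 0], [0, 0, 0]], [0.06, [0.104, -0.149, 0], [0, 0, 0]], [0.06, [0.104, -0.149, 0.03], [0, 0, 0]], [0.06, [0.104, -0.149, 0.06], [0, 0, 0]], [0.06, [0.104, -0.149, 0.085], [0, 0, 0]], [0.06, [0.104, -0.149, 0.105], [0, 0, 0]], [0.06, [0.104, -0.149, 0.117], [0, 0, 0]], [0.06, [0.104, -0.149, 0.122], [0, 0, 0]], [0.06, [0.104, -0.149, 0.122], [0, 0, 0]], [0.02, [0.104, -0.149, 0.122], [0, 0, 0]], [0.02, [0.104, -0.149, 0.122], [0, 0, 0]], [0.02, [0.104, -0.149, 0.122], [0, 0, 0]], [0.02, [0.104, -0.149, 0.122], [0, 0, 0]], [0.02, [0.104, -0.149, 0.122], [0, 0, 0]], [0.02, [0.104, -0.149, 0.122], [0, 0, 0]]])

```text
time: 19.18
position: [536.6, -23.8, 77.1]
orientation: [3.141, -0.003, -0.143]
wrist_force: [-0.7, -0.2, 6.3]
opening: 38.3
grip_force: 60.3
```

Request:
jog_arm(targets=[[0.02, [0, 0, -0.01], [0, 0, 0]], [0.02, [0, 0, -0.02], [0, 0, 0]], [0.02, [0, 0, -0.025], [0, 0, 0]], [0.02, [0, 0, -0.025], [0, 0, 0]], [0.02, [0, 0, -0.025], [0, 0, 0]], [0.02, [0, 0, -0.025], [0, 0, 0]], [0.02, [0, 0, -0.025], [0, 0, 0]], [0.02, [0, 0, -0.025], [0, 0, 0]]])

```text
time: 19.85
position: [534.8, -23.3, 99.8]
orientation: [-3.141, 0.001, -0.143]
wrist_force: [-0.1, 0.0, -0.1]
opening: 38.3
grip_force: 60.2
```

Request:
jog_arm(targets=[[0.02, [0, 0, 0], [0, 0, 0]]])

```text
time: 19.93
position: [534.9, -23.4, 99.9]
orientation: [-3.142, 0.001, -0.143]
wrist_force: [0.5, -0.5, -1.4]
opening: 38.1
grip_force: 60.2
```

Request:
jog_arm(targets=[[0.02, [0, 0, 0], [0, 0, 0]]])

```text
time: 20.02
position: [535.0, -23.4, 100.0]
orientation: [-3.142, 0.001, -0.143]
wrist_force: [-1.1, 0.2, -0.3]
opening: 38.3
grip_force: 60.2
```

Request:
jog_arm(targets=[[0.02, [0, 0, 0], [0, 0, 0]]])

```text
time: 20.1
position: [535.1, -23.4, 100.1]
orientation: [-3.142, 0.0, -0.143]
wrist_force: [0.5, -0.1, -0.7]
opening: 38.0
grip_force: 60.2
```

Mean vertical force is about -0.6 N: this right tin is the empty one. Put it back and take the left one.

Request:
jog_arm(targets=[[0.02, [0, 0, 0.01], [0, 0, 0]], [0.02, [0, 0, 0.018], [0, 0, 0]], [0.02, [0, 0, 0.023], [0, 0, 0]], [0.02, [0, 0, 0.023], [0, 0, 0]], [0.02, [0, 0, 0.023], [0, 0, 0]], [0.045, [0, 0, 0.023], [0, 0, 0]], [0.06, [0, 0, 0.023], [0, 0, 0]], [0.06, [0, 0, 0.023], [0, 0, 0]], [0.06, [0, 0, 0], [0, 0, 0]], [0.06, [0, 0, -0.035], [0, 0, 0]], [0.06, [0, 0, -0.05], [0, 0, 0]], [0.06, [0.001, -0.0975, -0.05], [0, 0, 0]], [0.06, [0.001, -0.0975, -0.05], [0, 0, 0]], [0.06, [0.001, -0.0975, -0.05], [0, 0, 0]], [0.06, [0.001, -0.0975, -0.05], [0, 0, 0]], [0.06, [0.001, -0.0975, -0.05], [0, 0, 0]], [0.06, [0.001, -0.0975, -0.03], [0, 0, 0]], [0.06, [0.001, -0.0975, -0.005], [0, 0, 0]], [0.06, [0.001, -0.0975, 0.015], [0, 0, 0]], [0.06, [0.001, -0.0975, 0.025], [0, 0, 0]]])

```text
time: 21.77
position: [548.1, 71.7, 72.3]
orientation: [3.141, 0.005, -0.145]
wrist_force: [-1.3, -0.7, -0.1]
opening: 60.1
grip_force: 0.0
```

Request:
jog_arm(targets=[[0.06, [0, 0, 0], [0, 0, 0]], [0.06, [0, 0, 0], [0, 0, 0]], [0.02, [0, 0, 0], [0, 0, 0]], [0.02, [0, 0, 0], [0, 0, 0]], [0.02, [0, 0, 0], [0, 0, 0]], [0.02, [0, 0, 0], [0, 0, 0]], [0.02, [0, 0, 0], [0, 0, 0]], [0.02, [0, 0, 0], [0, 0, 0]]])

```text
time: 22.43
position: [551.7, 72.6, 77.3]
orientation: [3.141, -0.004, -0.143]
wrist_force: [-0.5, -2.5, 7.5]
opening: 38.2
grip_force: 60.6
```

Request:
jog_arm(targets=[[0.02, [0, 0, -0.01], [0, 0, 0]], [0.02, [0, 0, -0.02], [0, 0, 0]], [0.02, [0, 0, -0.025], [0, 0, 0]], [0.02, [0, 0, -0.025], [0, 0, 0]], [0.02, [0, 0, -0.025], [0, 0, 0]], [0.02, [0, 0, -0.025], [0, 0, 0]], [0.02, [0, 0, -0.025], [0, 0, 0]], [0.02, [0, 0, -0.025], [0, 0, 0]]])

```text
time: 23.1
position: [549.7, 73.0, 99.7]
orientation: [3.142, 0.001, -0.143]
wrist_force: [-0.0, -0.4, -3.3]
opening: 37.7
grip_force: 60.6
```

Request:
jog_arm(targets=[[0.02, [0, 0, 0], [0, 0, 0]]])

```text
time: 23.18
position: [549.8, 73.0, 99.8]
orientation: [3.142, 0.001, -0.143]
wrist_force: [-0.2, -0.5, -2.6]
opening: 38.1
grip_force: 60.6
```

Request:
jog_arm(targets=[[0.02, [0, 0, 0], [0, 0, 0]]])

```text
time: 23.27
position: [549.9, 73.0, 100.0]
orientation: [-3.142, 0.001, -0.143]
wrist_force: [0.4, 0.3, -2.6]
opening: 38.2
grip_force: 60.6
```

Mean about -2.9 N: the left tin is full. Carry it over to the holder.

Request:
jog_arm(targets=[[0.02, [0, 0, -0.03], [0, 0, 0]], [0.02, [0, 0, -0.06], [0, 0, 0]], [0.02, [0, 0, -0.085], [0, 0, 0]], [0.02, [0, 0, -0.09], [0, 0, 0]], [0.02, [-0.0975, -0.236, -0.09], [0, 0, 0]], [0.02, [-0.0975, -0.236, -0.09], [0, 0, 0]], [0.02, [-0.0975, -0.236, -0.09], [0, 0, 0]], [0.02, [-0.0975, -0.236, -0.09], [0, 0, 0]], [0.02, [-0.0975, -0.236, -0.09], [0, 0, 0]], [0.02, [-0.0975, -0.236, -0.09], [0, 0, 0]], [0.02, [-0.0975, -0.236, -0.09], [0, 0, 0]], [0.02, [-0.0975, -0.236, -0.09], [0, 0, 0]], [0.02, [-0.0975, -0.236, -0.06], [0, 0, 0]], [0.02, [-0.0975, -0.236, -0.03], [0, 0, 0]], [0.02, [-0.0975, -0.236, 0], [0, 0, 0]], [0.02, [-0.0975, -0.236, 0.017], [0, 0, 0]], [0.02, [-0.0975, -0.236, 0.017], [0, 0, 0]], [0.02, [-0.0975, -0.236, 0.017], [0, 0, 0]], [0.02, [-0.0975, -0.236, 0.017], [0, 0, 0]], [0.02, [-0.0975, -0.236, 0.017], [0, 0, 0]]])

```text
time: 24.93
position: [488.9, 320.6, 85.3]
orientation: [-3.14, -0.003, -0.144]
wrist_force: [0.1, 0.3, -1.9]
opening: 37.9
grip_force: 61.8
```

```bash
python3 - <<'E'
from h import *
s=sense();print(s["position"],s["orientation"])
a=capture("top")[185:250,115:180,::-1];a=cv2.resize(a,None,fx=6,fy=6)
b=capture("side")[265:330,250:315,::-1];b=cv2.resize(b,None,fx=6,fy=6)
cv2.imwrite("pics/p6.png",np.hstack([a,b]))
p=s["position"];print(proj("side",(p[0],p[1],32)))
E
```

```text
[488.9 320.6  85.3] [-3.1 -0.  -0.1]
[285.6 296.5]
```

View pics/p6.png

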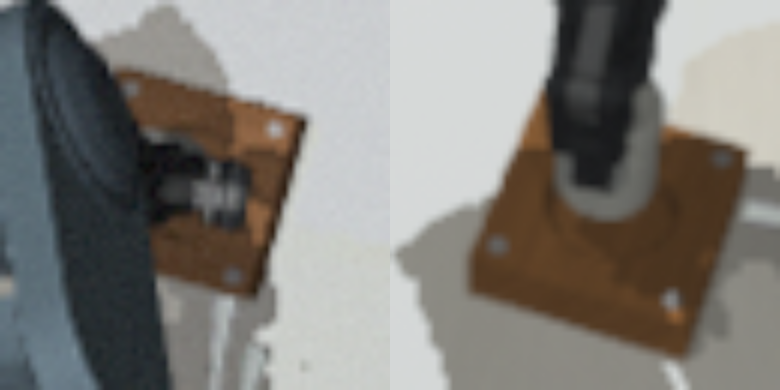

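Side view: tin bottom (606,~205) against the well's centre (612,~215), about 1 px off in x and matching the residual overshoot that is still settling. Lower slowly.

Request:
jog_arm(targets=[[0.02, [-0.0005, 0, 0], [0, 0, 0]], [0.02, [-0.0005, 0, 0], [0, 0, 0]], [0.02, [-0.0005, 0, 0], [0, 0, 0]], [0.02, [-0.0005, 0, 0.004], [0, 0, 0]], [0.02, [-0.0005, 0, 0.008], [0, 0, 0]], [0.02, [-0.0005, 0, 0.012], [0, 0, 0]], [0.02, [-0.0005, 0, 0.015], [0, 0, 0]], [0.02, [-0.0005, 0, 0.018], [0, 0, 0]], [0.02, [-0.0005, 0, 0.018], [0, 0, 0]], [0.02, [-0.0005, 0, 0.018], [0, 0, 0]]])

```text
time: 25.87
position: [486.6, 320.4, 64.9]
orientation: [3.141, 0.001, -0.143]
wrist_force: [0.1, -0.8, -2.0]
opening: 37.9
grip_force: 61.8
```

Request:
jog_arm(targets=[[0.02, [0, 0, 0.003], [0, 0, 0]], [0.02, [0, 0, 0.006], [0, 0, 0]], [0.02, [0, 0, 0.007], [0, 0, 0]], [0.02, [0, 0, 0.007], [0, 0, 0]], [0.02, [0, 0, 0.007], [0, 0, 0]]])

```text
time: 26.28
position: [486.7, 320.5, 58.2]
orientation: [3.142, 0.0, -0.143]
wrist_force: [1.1, 1.0, -3.4]
opening: 38.0
grip_force: 61.8
```

Request:
jog_arm(targets=[[0.02, [0, 0, 0.001], [0, 0, 0]], [0.02, [0, 0, 0.001], [0, 0, 0]], [0.02, [0, 0, 0.001], [0, 0, 0]], [0.045, [0, 0, 0.001], [0, 0, 0]], [0.06, [0, 0, 0.001], [0, 0, 0]], [0.06, [0, 0, 0.001], [0, 0, 0]], [0.06, [0, 0, 0.001], [0, 0, 0]], [0.06, [0, 0, -0.02], [0, 0, 0]], [0.06, [0, 0, -0.05], [0, 0, 0]], [0.06, [0, 0, -0.09], [0, 0, 0]], [0.06, [0, 0, -0.13], [0, 0, 0]], [0.06, [0, 0, -0.14], [0, 0, 0]], [0.06, [0, 0, -0.14], [0, 0, 0]]])

```text
time: 27.37
position: [489.3, 321.6, 203.6]
orientation: [-3.137, -0.008, -0.143]
wrist_force: [0.0, 0.6, 0.9]
opening: 59.9
grip_force: 0.0
```

Converted, -1.571 rad is -0.25.

Request:
jog_arm(targets=[[0.026, [-0.0065, 0.282, 0], [0, 0, -0.25]], [0.026, [-0.0065, 0.282, 0], [0, 0, -0.25]], [0.026, [-0.0065, 0.282, 0], [0, 0, -0.25]], [0.026, [-0.0065, 0.282, 0], [0, 0, -0.25]], [0.026, [-0.0065, 0.282, 0], [0, 0, -0.25]], [0.026, [-0.0065, 0.282, 0], [0, 0, -0.25]], [0.026, [-0.0065, 0.282, 0], [0, 0, -0.25]], [0.026, [-0.0065, 0.282, 0], [0, 0, -0.25]], [0.026, [-0.0065, 0.282, 0], [0, 0, -0.25]], [0.026, [-0.0065, 0.282, 0], [0, 0, -0.25]], [0.026, [-0.0065, 0.282, 0], [0, 0, -0.25]], [0.026, [-0.0065, 0.282, 0], [0, 0, -0.25]], [0.026, [-0.0065, 0.282, 0], [0, 0, -0.25]], [0.026, [-0.0065, 0.282, 0], [0, 0, -0.25]], [0.026, [-0.0065, 0.282, 0.04], [0, 0, -0.25]], [0.026, [-0.0065, 0.282, 0.06], [0, 0, -0.25]], [0.026, [-0.0065, 0.282, 0.06], [0, 0, -0.25]], [0.026, [-0.0065, 0.282, 0.06], [0, 0, -0.25]], [0.026, [-0.0065, 0.282, 0.06], [0, 0, -0.25]]])

```text
time: 28.95
position: [440.5, 42.3, 138.9]
orientation: [3.141, -0.0, 1.428]
wrist_force: [-0.4, 0.0, 1.0]
opening: 26.4
grip_force: 0.0
```

```bash
python3 - <<'E'
from h import *
s=sense();print(s["position"],s["orientation"])
a=capture("top")[105:235,110:330,::-1];a=cv2.resize(a,None,fx=2,fy=2)
b=capture("side")[150:330,190:345,::-1];b=cv2.resize(b,None,fx=2,fy=2)
a=cv2.copyMakeBorder(a,0,100,0,0,0)
cv2.imwrite("pics/p7.png",np.hstack([a,b]))
E
```

```text
[440.5  42.3 138.9] [ 3.1 -0.   1.4]
```

View pics/p7.png

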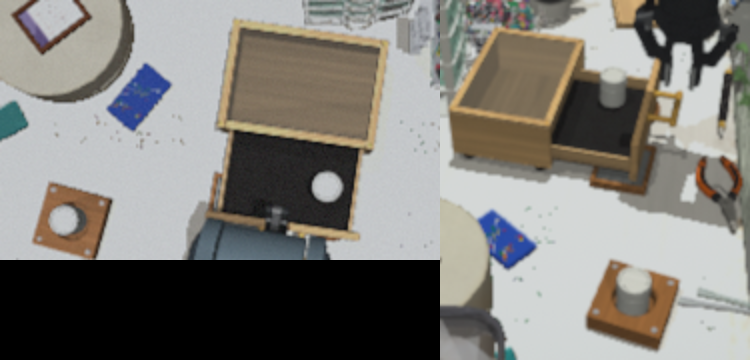

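The full tin sits in the well, the empty one stands in the drawer, and the gripper is above the bar. Grip and push shut.

Request:
jog_arm(targets=[[0.026, [0, 0, 0.02], [0, 0, 0]], [0.026, [0, 0, 0.04], [0, 0, 0]], [0.026, [0, 0, 0.055], [0, 0, 0]], [0.026, [0, 0, 0.061], [0, 0, 0]], [0.026, [0, 0, 0.061], [0, 0, 0]], [0.0, [0, 0, 0.061], [0, 0, 0]], [0.0, [0, 0, 0.061], [0, 0, 0]], [0.0, [0, 0, 0.061], [0, 0, 0]], [0.0, [0, 0, 0.061], [0, 0, 0]], [0.0, [0, 0, 0.061], [0, 0, 0]], [0.0, [0, 0, 0.061], [0, 0, 0]]])

```text
time: 29.97
position: [441.4, 42.2, 78.7]
orientation: [3.139, 0.0, 1.428]
wrist_force: [-0.4, 0.6, 7.0]
opening: 8.0
grip_force: 59.2
```

Request:
jog_arm(targets=[[0.0, [0, 0.004, 0], [0, 0, 0]], [0.0, [0, 0.012, 0], [0, 0, 0]], [0.0, [0, 0.022, 0], [0, 0, 0]], [0.0, [0, 0.032, 0], [0, 0, 0]], [0.0, [0, 0.042, 0], [0, 0, 0]], [0.0, [0, 0.052, 0], [0, 0, 0]], [0.0, [0, 0.062, 0], [0, 0, 0]], [0.0, [0, 0.072, 0], [0, 0, 0]], [0.0, [0, 0.08, 0], [0, 0, 0]], [0.0, [0, 0.088, 0], [0, 0, 0]], [0.0, [0, 0.095, 0], [0, 0, 0]], [0.0, [0, 0.1, 0], [0, 0, 0]], [0.0, [0, 0.103, 0], [0, 0, 0]], [0.0, [0, 0.106, 0], [0, 0, 0]], [0.0, [0, 0.107, 0], [0, 0, 0]], [0.0, [0, 0.107, 0], [0, 0, 0]], [0.0, [0, 0.107, 0], [0, 0, 0]]])

```text
time: 31.38
position: [547.4, 27.5, 78.7]
orientation: [3.139, -0.001, 1.428]
wrist_force: [1.4, 2.3, 4.1]
opening: 7.5
grip_force: 59.1
```

Request:
jog_arm(targets=[[0.0, [0, 0.001, 0], [0, 0, 0]], [0.0, [0, 0.002, 0], [0, 0, 0]], [0.0, [0, 0.003, 0], [0, 0, 0]], [0.0, [0, 0.003, 0], [0, 0, 0]], [0.0, [0, 0.003, 0], [0, 0, 0]]])

```text
time: 31.8
position: [548.3, 27.3, 78.7]
orientation: [-3.138, -0.001, 1.428]
wrist_force: [-7.8, 2.5, 14.6]
opening: 7.7
grip_force: 60.0
```

Drawer is against its stop (shut). Release, then fetch the jar.

Request:
jog_arm(targets=[[0.0, [0, -0.002, 0], [0, 0, 0]], [0.026, [0, -0.002, 0], [0, 0, 0]], [0.026, [0, -0.002, 0], [0, 0, 0]], [0.026, [0, -0.002, 0], [0, 0, 0]], [0.026, [0, -0.002, -0.02], [0, 0, 0]], [0.026, [0, -0.002, -0.05], [0, 0, 0]], [0.026, [0, -0.002, -0.09], [0, 0, 0]], [0.026, [0, -0.002, -0.12], [0, 0, 0]]])

```text
time: 32.47
position: [547.1, 26.8, 199.3]
orientation: [3.141, 0.0, 1.428]
wrist_force: [0.5, -0.4, 0.5]
opening: 25.9
grip_force: 0.0
```

Converted, 1.571 rad is 0.25.

Request:
jog_arm(targets=[[0.06, [-0.4135, 0.0115, 0], [0, 0, 0.25]], [0.06, [-0.4135, 0.0115, 0], [0, 0, 0.25]], [0.06, [-0.4135, 0.0115, 0], [0, 0, 0.25]], [0.06, [-0.4135, 0.0115, 0], [0, 0, 0.25]], [0.06, [-0.4135, 0.0115, 0], [0, 0, 0.25]], [0.06, [-0.4135, 0.0115, 0], [0, 0, 0.25]], [0.06, [-0.4135, 0.0115, 0], [0, 0, 0.25]], [0.06, [-0.4135, 0.0115, 0], [0, 0, 0.25]], [0.06, [-0.4135, 0.0115, 0], [0, 0, 0.25]], [0.06, [-0.4135, 0.0115, 0], [0, 0, 0.25]], [0.06, [-0.4135, 0.0115, 0], [0, 0, 0.25]], [0.06, [-0.4135, 0.0115, 0], [0, 0, 0.25]], [0.06, [-0.4135, 0.0115, 0], [0, 0, 0.25]], [0.06, [-0.4135, 0.0115, 0], [0, 0, 0.25]], [0.06, [-0.4135, 0.0115, 0], [0, 0, 0.25]], [0.06, [-0.4135, 0.0115, 0], [0, 0, 0.25]]])

```text
time: 33.8
position: [499.4, -383.8, 197.0]
orientation: [-3.141, 0.0, -0.142]
wrist_force: [0.8, 0.3, -0.4]
opening: 60.4
grip_force: 0.0
```

```bash
python3 - <<'E'
from h import *
s=sense();print(s["position"],s["orientation"])
a=capture("top")[140:235,200:300,::-1];a=cv2.resize(a,None,fx=4,fy=4)
b=capture("side")[110:205,230:330,::-1];b=cv2.resize(b,None,fx=4,fy=4)
cv2.imwrite("pics/p8.png",np.hstack([a,b]))
E
```

```text
[ 499.4 -383.8  197. ] [-3.1  0.  -0.1]
```

View pics/p8.png

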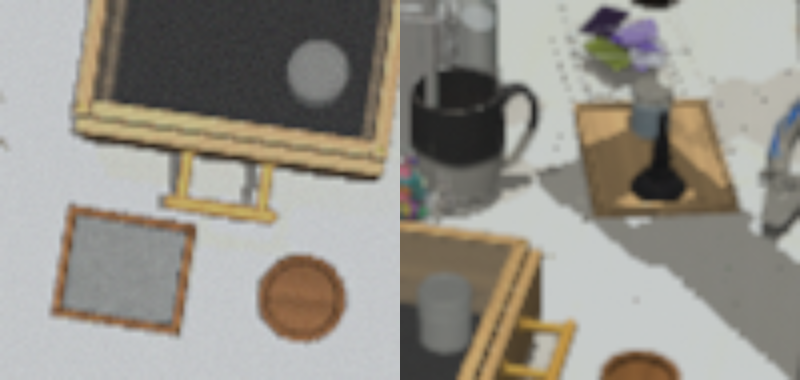

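Request:
jog_arm(targets=[[0.06, [0, 0, 0.04], [0, 0, 0]], [0.06, [0, 0, 0.08], [0, 0, 0]], [0.06, [0, 0, 0.11], [0, 0, 0]], [0.06, [0, 0, 0.13], [0, 0, 0]], [0.06, [0, 0, 0.145], [0, 0, 0]], [0.06, [0, 0, 0.153], [0, 0, 0]], [0.06, [0, 0, 0.153], [0, 0, 0]], [0.02, [0, 0, 0.153], [0, 0, 0]], [0.02, [0, 0, 0.153], [0, 0, 0]], [0.02, [0, 0, 0.153], [0, 0, 0]], [0.02, [0, 0, 0.153], [0, 0, 0]], [0.02, [0, 0, 0.153], [0, 0, 0]], [0.02, [0, 0, 0.153], [0, 0, 0]]])

```text
time: 34.98
position: [500.6, -385.1, 46.5]
orientation: [3.139, -0.003, -0.143]
wrist_force: [1.0, 0.3, 6.4]
opening: 34.8
grip_force: 60.4
```

```bash
python3 - <<'E'
from h import *
for n in("top","side"):
    im=capture(n)[:,:,::-1]
    for c in comps(im,(3,70,40),(28,255,255),80):
        r=cv2.minAreaRect(c);p=ray(n,r[0],11);q=ray(n,r[0],12)
        if abs(p[0]-500)<40 and -70<p[1]<140: print(n,r,p,q,np.array((.9898*p[0]-.1425*p[1],-.1425*p[0]-.9898*p[1])))
E
```

```text
top ((275.0, 214.0), (20.0, 20.0), 90.0) [493.7 -28.4] [493.7 -28.4] [492.7 -42.2]
top ((230.50404357910156, 206.97433471679688), (32.07630157470703, 27.553388595581055), 8.972626686096191) [511.3  91.9] [511.3  91.8] [ 493.  -163.8]
side ((280.98077392578125, 232.59616088867188), (28.829072952270508, 25.10286521911621), 11.309932708740234) [511.4  93.2] [511.4  94.2] [ 492.9 -165.1]
side ((289.5, 204.5), (13.0, 19.0), 90.0) [493.  -28.4] [493.  -27.2] [492.  -42.2]
```

Request:
jog_arm(targets=[[0.02, [0, 0, -0.03], [0, 0, 0]], [0.02, [0, 0, -0.065], [0, 0, 0]], [0.02, [0, 0, -0.1], [0, 0, 0]], [0.02, [-0.02, -0.03, -0.1], [0, 0, 0]], [0.02, [-0.0565, -0.351, -0.1], [0, 0, 0]], [0.02, [-0.0565, -0.351, -0.1], [0, 0, 0]], [0.02, [-0.0565, -0.351, -0.1], [0, 0, 0]], [0.02, [-0.0565, -0.351, -0.1], [0, 0, 0]], [0.02, [-0.0565, -0.351, -0.1], [0, 0, 0]], [0.02, [-0.0565, -0.351, -0.1], [0, 0, 0]], [0.02, [-0.0565, -0.351, -0.1], [0, 0, 0]], [0.02, [-0.0565, -0.351, -0.1], [0, 0, 0]], [0.02, [-0.0565, -0.351, -0.1], [0, 0, 0]], [0.02, [-0.0565, -0.351, -0.1], [0, 0, 0]], [0.02, [-0.0565, -0.351, -0.075], [0, 0, 0]], [0.02, [-0.0565, -0.351, -0.05], [0, 0, 0]], [0.02, [-0.0565, -0.351, -0.03], [0, 0, 0]], [0.02, [-0.0565, -0.351, -0.015], [0, 0, 0]], [0.02, [-0.0565, -0.351, -0.015], [0, 0, 0]], [0.02, [-0.0565, -0.351, -0.015], [0, 0, 0]]])

```text
time: 36.75
position: [493.2, -29.4, 58.9]
orientation: [-3.142, 0.002, -0.145]
wrist_force: [0.4, -0.2, 0.0]
opening: 34.8
grip_force: 60.3
```

Request:
jog_arm(targets=[[0.02, [0, 0, 0], [0, 0, 0]], [0.02, [0, 0, 0.004], [0, 0, 0]], [0.02, [0, 0, 0.008], [0, 0, 0]], [0.02, [0, 0, 0.011], [0, 0, 0]], [0.02, [0, 0, 0.013], [0, 0, 0]], [0.02, [0, 0, 0.013], [0, 0, 0]], [0.02, [0, 0, 0.013], [0, 0, 0]]])

```text
time: 37.33
position: [493.5, -28.4, 46.2]
orientation: [-3.142, 0.0, -0.143]
wrist_force: [0.2, -0.2, -0.9]
opening: 35.3
grip_force: 60.3
```

Request:
jog_arm(targets=[[0.02, [0, 0, 0.0005], [0, 0, 0]], [0.045, [0, 0, 0.0005], [0, 0, 0]], [0.06, [0, 0, 0.0005], [0, 0, 0]], [0.06, [0, 0, 0.0005], [0, 0, 0]], [0.06, [0, 0, 0.0005], [0, 0, 0]], [0.06, [0, 0, -0.02], [0, 0, 0]], [0.06, [0, 0, -0.05], [0, 0, 0]], [0.06, [0, 0, -0.09], [0, 0, 0]], [0.06, [0, 0, -0.13], [0, 0, 0]], [0.06, [0, 0, -0.154], [0, 0, 0]]])

```text
time: 38.17
position: [495.1, -28.9, 204.9]
orientation: [3.141, -0.006, -0.143]
wrist_force: [1.4, -0.5, 0.6]
opening: 60.2
grip_force: 0.0
```

Request:
jog_arm(targets=[[0.05, [0.0325, 0.259, 0], [0, 0, 0]], [0.05, [0.0325, 0.259, 0], [0, 0, 0]], [0.05, [0.0325, 0.259, 0], [0, 0, 0]], [0.05, [0.0325, 0.259, 0], [0, 0, 0]], [0.05, [0.0325, 0.259, 0], [0, 0, 0]], [0.05, [0.0325, 0.259, 0], [0, 0, 0]], [0.05, [0.0325, 0.259, 0], [0, 0, 0]], [0.05, [0.0325, 0.259, 0], [0, 0, 0]], [0.05, [0.0325, 0.259, 0], [0, 0, 0]], [0.05, [0.0325, 0.259, 0.04], [0, 0, 0]], [0.05, [0.0325, 0.259, 0.07], [0, 0, 0]], [0.05, [0.0325, 0.259, 0.07], [0, 0, 0]], [0.05, [0.0325, 0.259, 0.07], [0, 0, 0]]])

```text
time: 39.25
position: [488.1, -287.0, 128.9]
orientation: [-3.139, 0.004, -0.141]
wrist_force: [0.8, -0.6, 1.0]
opening: 50.2
grip_force: 0.0
```

```bash
python3 - <<'E'
from h import *
s=sense();print(s["position"],s["orientation"])
a=capture("top")[190:235,250:300,::-1];a=cv2.resize(a,None,fx=7,fy=7)
b=capture("side")[125:215,250:330,::-1];b=cv2.resize(b,None,fx=3.5,fy=3.5)
cv2.imwrite("pics/p9.png",np.hstack([a,b]))
E
```

```text
[ 488.1 -287.   128.9] [-3.1  0.  -0.1]
```

View pics/p9.png

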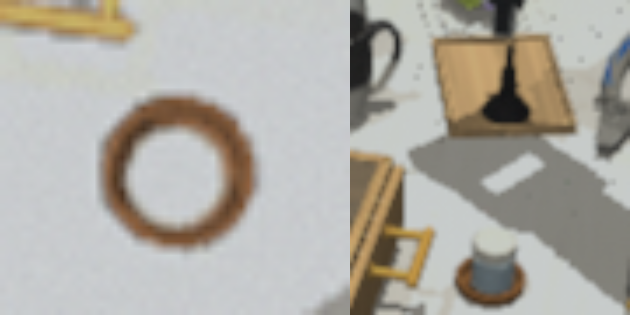

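The jar sits centred in its coaster; the gripper is above the stand. Grip the stand.

Request:
jog_arm(targets=[[0.05, [0, 0, 0], [0, 0, 0]], [0.05, [0, 0, 0.025], [0, 0, 0]], [0.05, [0, 0, 0.045], [0, 0, 0]], [0.05, [0, 0, 0.06], [0, 0, 0]], [0.05, [0, 0, 0.07], [0, 0, 0]], [0.05, [0, 0, 0.07], [0, 0, 0]], [0.03, [0, 0, 0.07], [0, 0, 0]], [0.02, [0, 0, 0.07], [0, 0, 0]], [0.01, [0, 0, 0.07], [0, 0, 0]], [0.0, [0, 0, 0.07], [0, 0, 0]], [0.0, [0, 0, 0.07], [0, 0, 0]], [0.0, [0, 0, 0.07], [0, 0, 0]], [0.0, [0, 0, 0.07], [0, 0, 0]], [0.0, [0, 0, 0.07], [0, 0, 0]]])

```text
time: 40.52
position: [489.9, -290.2, 62.0]
orientation: [3.14, -0.002, -0.143]
wrist_force: [-0.6, 1.5, 7.1]
opening: 12.6
grip_force: 58.7
```

Request:
jog_arm(targets=[[0.0, [0, 0, -0.03], [0, 0, 0]], [0.0, [0, 0, -0.07], [0, 0, 0]], [0.0, [0, 0, -0.1], [0, 0, 0]], [0.0, [0, -0.02, -0.12], [0, 0, 0]], [0.0, [-0.0325, -0.387, -0.12], [0, 0, 0]], [0.0, [-0.0325, -0.387, -0.12], [0, 0, 0]], [0.0, [-0.0325, -0.387, -0.12], [0, 0, 0]], [0.0, [-0.0325, -0.387, -0.12], [0, 0, 0]], [0.0, [-0.0325, -0.387, -0.12], [0, 0, 0]], [0.0, [-0.0325, -0.387, -0.12], [0, 0, 0]], [0.0, [-0.0325, -0.387, -0.12], [0, 0, 0]], [0.0, [-0.0325, -0.387, -0.12], [0, 0, 0]], [0.0, [-0.0325, -0.387, -0.12], [0, 0, 0]], [0.0, [-0.0325, -0.387, -0.12], [0, 0, 0]], [0.0, [-0.0325, -0.387, -0.12], [0, 0, 0]], [0.0, [-0.0325, -0.387, -0.12], [0, 0, 0]], [0.0, [-0.0325, -0.387, -0.09], [0, 0, 0]], [0.0, [-0.0325, -0.387, -0.06], [0, 0, 0]], [0.0, [-0.0325, -0.387, -0.035], [0, 0, 0]], [0.0, [-0.0325, -0.387, -0.022], [0, 0, 0]]])

```text
time: 42.18
position: [509.8, 96.5, 79.0]
orientation: [3.141, 0.005, -0.146]
wrist_force: [-1.0, 0.2, -1.4]
opening: 12.5
grip_force: 58.9
```

Request:
jog_arm(targets=[[0.0, [0, 0, 0], [0, 0, 0]], [0.0, [0, 0, 0], [0, 0, 0]], [0.0, [0, 0, 0.006], [0, 0, 0]], [0.0, [0, 0, 0.012], [0, 0, 0]], [0.0, [0, 0, 0.016], [0, 0, 0]], [0.0, [0, 0, 0.019], [0, 0, 0]], [0.0, [0, 0, 0.019], [0, 0, 0]], [0.0, [0, 0, 0.019], [0, 0, 0]]])

```text
time: 42.85
position: [512.0, 98.2, 63.4]
orientation: [3.142, -0.0, -0.143]
wrist_force: [0.0, 0.8, -1.5]
opening: 12.3
grip_force: 59.0
```

Release, rise, and move aside toward the start side for a final look.

Request:
jog_arm(targets=[[0.0, [0, 0, 0.0005], [0, 0, 0]], [0.025, [0, 0, 0.0005], [0, 0, 0]], [0.045, [0, 0, 0.0005], [0, 0, 0]], [0.045, [0, 0, 0.0005], [0, 0, 0]], [0.045, [0, 0, 0.0005], [0, 0, 0]], [0.045, [0, 0, -0.02], [0, 0, 0]], [0.045, [0, 0, -0.05], [0, 0, 0]], [0.045, [0, 0, -0.09], [0, 0, 0]], [0.045, [0, 0, -0.13], [0, 0, 0]], [0.045, [0, 0.3, -0.15], [0, 0, 0]], [0.045, [0, 0.3, -0.15], [0, 0, 0]], [0.045, [0, 0.3, -0.15], [0, 0, 0]], [0.045, [0, 0.3, -0.15], [0, 0, 0]], [0.045, [0, 0.3, -0.15], [0, 0, 0]], [0.045, [0, 0.3, -0.15], [0, 0, 0]], [0.045, [0, 0.3, -0.15], [0, 0, 0]], [0.045, [0, 0.3, -0.15], [0, 0, 0]], [0.045, [0, 0.3, -0.15], [0, 0, 0]], [0.045, [0, 0.3, -0.15], [0, 0, 0]], [0.045, [0, 0.3, -0.15], [0, 0, 0]]])

```text
time: 44.52
position: [469.1, -197.3, 212.9]
orientation: [-3.141, 0.001, -0.142]
wrist_force: [-0.7, -0.3, -0.1]
opening: 45.1
grip_force: 0.0
```

```bash
python3 - <<'E'
from h import *
a=capture("top")[120:235,120:300,::-1];a=cv2.resize(a,None,fx=2.2,fy=2.2)
b=capture("side")[140:330,190:330,::-1];b=cv2.resize(b,None,fx=2.5,fy=2.5)
a=cv2.copyMakeBorder(a,0,b.shape[0]-a.shape[0],0,0,0)
cv2.imwrite("pics/p10.png",np.hstack([a,b]))
E
```

```text
(no output)
```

View pics/p10.png

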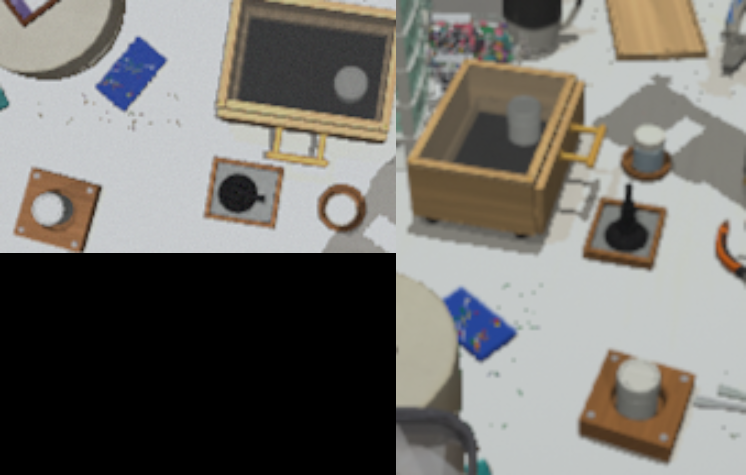

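Everything is in place: tin in the well, empty tin in the shut drawer, jar in its coaster, stand in its tray, all upright.

```bash
python3 -c "
from plant import *
print(hand_in())"
```

```text
the job is handed in; nothing more can be done
None
```

I handed the job in at about 45 s on the robot's clock. The last pictures show the full tin in the holder, the empty tin in the shut drawer, and the jar and stand back in their places, all upright. `hand_in()` returned no verdict.

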